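# Tip the returned queen cages out onto the sorting tray

## Task

Empty the blue tote of yellow queen cages into the plywood sorting tray: push the tote along its board square up against the aluminium edge stop, then tip it over the stop, without lifting it clear, so that it lies on its side across the stop and all five cages come out into the tray. Leave the tote lying there and do not disturb the jars and tools around it.

Things in the scene. Friction and masses are not known exactly. Their poses are not given: they have to be found in the camera images.
- tray: Fixed bench unit, 360 mm wide (y): a white board, top 36 mm above the table, 290 mm long (x -290 to 0), then the edge stop, then a plywood tray: floor 3 mm above the table, wooden walls 12 mm thick and 45 mm high on its three other sides, inside x 4 to 238 mm, y -168 to 168 mm. Origin: on the table under the middle of the stop's outer face. x: level, square to the stop, from board into tray; y: along the stop; z up.
- stop_top (a point): Edge stop: aluminium strip along the end of the white board, 336 mm long, 4 mm thick, standing 8 mm above the board. This point: middle of the top edge of its outer face (the face towards the tote), 44 mm above the table; axes as the tray's.
- tote: Blue plastic tote, open on top, loose, upright on the white board: 110 mm (x), 170 mm (y), 130 mm high, walls and floor 4 mm; a rim flange sticks out 4 mm round the top 10 mm. 0.29 to 0.47 kg, plus 0.1 kg of cages. Origin: centre of its underside; x: to its front, which faces the stop within 0.3 rad; z: from bottom to mouth. Its front starts 45 to 115 mm short of the stop.
- tote_front (a point): Middle of the tote's front bottom edge (55 mm ahead of its origin along x), the edge that goes against the stop. Free of the stop a push slides the tote (about 1 to 3 N); against the stop, about 3 to 5 N near the top of the back wall tips it, turning about the stop; pushed near its foot it stays down.
- tote_mouth (a point): Centre of the tote's open mouth, 130 mm from its bottom along its z. Tipped beyond about 60 degrees the tote goes over by itself and comes to rest across the stop, its mouth sloping down onto the tray floor.
- cage1: Yellow plastic queen cage, a slotted tube 70 mm long with round caps of 26 mm diameter, 20 g, lying on the tote's floor at the start; it rolls freely. Origin: its centre; y: along the tube.
- cage2: Yellow plastic queen cage, a slotted tube 70 mm long with round caps of 26 mm diameter, 20 g, lying on the tote's floor at the start; it rolls freely. Origin: its centre; y: along the tube.
- cage3: Yellow plastic queen cage, a slotted tube 70 mm long with round caps of 26 mm diameter, 20 g, lying on the tote's floor at the start; it rolls freely. Origin: its centre; y: along the tube.
- cage4: Yellow plastic queen cage, a slotted tube 70 mm long with round caps of 26 mm diameter, 20 g, lying on the tote's floor at the start; it rolls freely. Origin: its centre; y: along the tube.
- cage5: Yellow plastic queen cage, a slotted tube 70 mm long with round caps of 26 mm diameter, 20 g, lying on the tote's floor at the start; it rolls freely. Origin: its centre; y: along the tube.
- jar1: Bystander: small amber jar with an aluminium cap, 42 mm diameter, 62 mm high, standing beside the tray and tote, on the side towards the tray's -y. Origin: centre of its underside.
- jar2: Bystander: small amber jar with an aluminium cap, 42 mm diameter, 62 mm high, standing beside the tray and tote, on the side towards the tray's -y. Origin: centre of its underside.
- jar3: Bystander: small amber jar with an aluminium cap, 42 mm diameter, 62 mm high, standing beside the tray and tote, on the side towards the tray's -y. Origin: centre of its underside.
- brush: Bystander: brush, 170 mm long, lying on the table. Origin: underside.
- cellbar: Bystander: wooden cell bar 200 x 26 x 12 mm with eight small wax-yellow cups, lying on the table. Origin: centre of its underside; x along the bar.
- hivetool: Bystander: flat red and steel hive tool, 215 mm long, 5 mm thick, lying on the table. Origin: underside, x along the tool.
Mind the look-alikes: they are no part of the job. Of the things shaped like the tote, the blue one is meant.

How it is judged:
By the outcome, as a careful person would: the job done as asked, in the order asked, and still so for the second after the job is handed in, with the robot touching nothing.
It also fails if it takes over 42 s, if anything falls off the work surface, if the arm or the gripper's body presses on something with over 40 N, if the wrist force passes 120 N, or if a joint passes its speed limit or range.

## Robot

A 6-joint arm with a two-finger parallel gripper is mounted at the origin on the work surface. World frame = base frame: x ahead of the robot, y to its left, z up, the work surface at z = 0. Lengths are in m, angles in rad, forces in N, time in s.
With the tool pointing down it reaches from about 0.275 to 0.875 m from the base axis. Payload 12.5 kg.
Tool frame: the origin (TCP) lies on the centre line of the jaws, within the pads' length; the fingertips stand r.finger_overhang ahead of it and the grasp point (between the pads) lies 3 mm ahead of it (r.finger_overhang is the distance from the TCP to the fingertips, in m); z points along the fingers, y is the direction in which the jaws open and shut (so a half turn about z gives the same grasp; the last joint's range is limited). The gripper opens to 85 mm and grips with 20 to 120 N. Pads are 22 mm wide; open, the fingers measure 114 mm over their backs; the gripper's body (76 mm by 85 mm) begins 54 mm behind the grasp point. The pads swing forward as they close: fully open they stand 13 mm farther back than shut.
Start: joints at [-1.431, 0.351, 1.652, -0, 1.139, -0.085], TCP at [0.123, -0.536, 0.222] pointing down, gripper open.
Joint ranges: [-2.75, 2.75], [-0.79, 2.1], [0.01, 2.65], [-1.57, 4.71], [0.07, 3.14], [-2.87, 2.87]. Speed limits (rad/s): [2.22, 2.22, 2.79, 3.14, 3.14, 3.14].

## Interface

Orientations are given as a unit quaternion [x, y, z, w].
In Python, from cell import r, optics gives the robot as it stands. The module is installed in compiled form; this text tells all that it offers. Calls block until the motion is done:
- r.move_to(position, orientation): joint-space move of the TCP to a pose.
- r.move_linear(position, rot=None, vel=0.15): straight line of the TCP; rot=None keeps the orientation; vel is the mean speed in m/s.
- r.set_joints(angles): joint-space move.
- r.set_gripper(opening, squeeze=None): opening from 0.0 (shut) to 1.0 (fully open); squeeze is the grip in N (None keeps the last); returns when the fingers have stopped.
- r.sleep(seconds).
- r.inverse_kinematics(position, orientation): joint angles nearest the present ones, or None.
- optics.get_image(name): name is "scene" or "top" or "wrist"; returns a dict with "pixels" (480x640x3 uint8, red, green, blue), "depth" (480x640 float32, m along the optical axis (not along the pixel's ray), 0 where there is no reading), "fx", "fy", "cx", "cy" (pixels), "D" ([k1, k2, p1, p2, k3] as OpenCV has them; the pictures are not rectified), "camera_from_world" (4x4, takes a point from world to camera coordinates); the wrist camera has in their place "mount" (4x4, takes a point from camera to tool coordinates, whose origin is the TCP and whose axes are the flange's). Camera axes: x right, y down, z forward; pixel columns grow to the right and rows downward; lengths in m; the calibration is good to about 2 mm. A picture is of the moment at which its call begins: read the wrist's pose just before it.
A pose or a line that the arm cannot do raises r.PlanningError and nothing moves.
- r.hand_in(): hands the job in, once; it reports no verdict.
Readings, each from a call of its own:
- r.current_t(): time.
- r.current_q(): joint angles.
- r.current_qvel(): joint speeds.
- r.current_effort(): joint torques, N m.
- r.current_tool_pos(): TCP position.
- r.current_ee_rot(): TCP orientation.
- r.current_contact_force(): force on the tool from outside, world axes, zero at the start.
- r.current_torque(): the same for the moment, N m.
- r.current_opening(): opening from 0.0 (shut) to 1.0 (fully open).
Only numpy, scipy, OpenCV 4.12 (cv2) and the standard library are available. Lean on these libraries where they do the work, as an engineer would, in place of code of your own. Each camera call takes 0.05 s, during which the arm holds its last target.

## Working session

There is one attempt and no reset: what is moved stays moved. The work goes in short steps, each a Python script; the robot and the scene stay as the last script left them, time stands still between calls to the robot, and variables do not carry over. Pictures are saved under pics/ and viewed, and the job is handed in when it is done.

```bash
mkdir -p pics; cat > h.py <<'E'
import numpy as np, cv2
from cell import r, optics
def snap(name,fn):
    im=optics.get_image(name); cv2.imwrite('pics/'+fn,cv2.cvtColor(im['pixels'],cv2.COLOR_RGB2BGR)); return im
def cloud(im):
    K=np.array([[im['fx'],0,im['cx']],[0,im['fy'],im['cy']],[0,0,1]])
    u,v=np.meshgrid(np.arange(640),np.arange(480))
    p=cv2.undistortPoints(np.stack([u,v],-1).reshape(-1,1,2).astype(np.float32),K,np.array(im['D'])).reshape(480,640,2)
    d=im['depth']; P=np.dstack([p[...,0]*d,p[...,1]*d,d])
    T=np.linalg.inv(np.array(im['camera_from_world']))
    W=P@T[:3,:3].T+T[:3,3]; W[d==0]=np.nan
    return W
E
python3 - <<'E'
from h import *
import pickle
for n in ['scene','top']:
    im=snap(n,n+'0.png'); W=cloud(im); np.save(n+'0.npy',W); print(n,np.linalg.inv(im['camera_from_world'])[:3,3])
    pickle.dump(im,open(n+'0.pkl','wb'))
print(r.current_t(),r.finger_overhang,r.current_ee_rot())
E
```

```text
scene [1.28655919 0.17318683 0.94181009]
top [ 0.32974247 -0.00698309  1.15234529]
0.1 0.022 [ 9.93690814e-01  1.12153060e-01 -1.35049249e-05 -5.07928727e-04]
```

View pics/scene0.png

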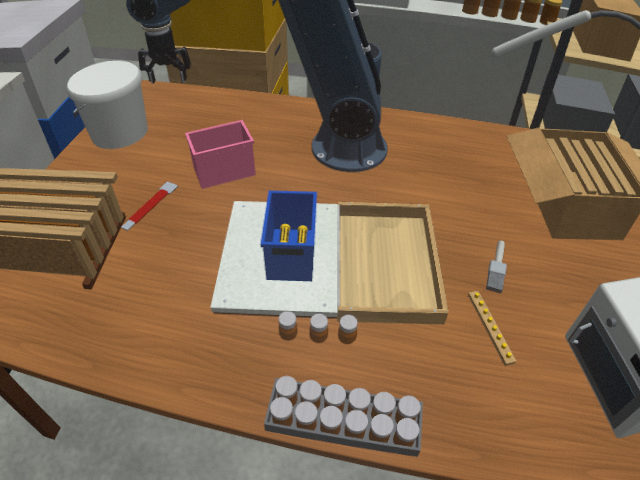

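View pics/top0.png

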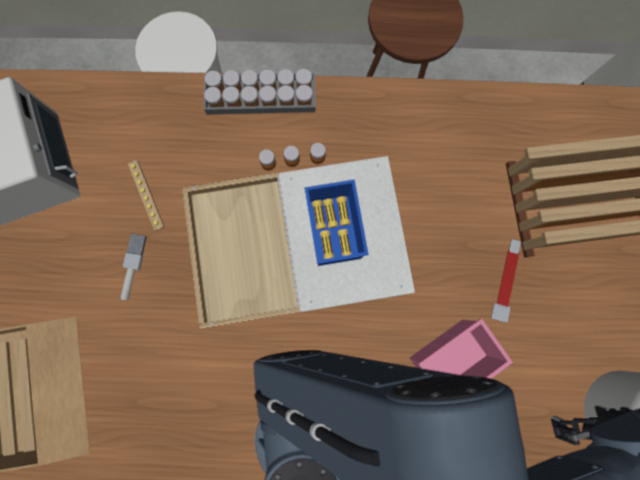

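The scene picture shows the blue tote at (290,235), with five cages visible in the top view. The top view shows the blue tote at (336,222), the pink look-alike at (462,355), the tray at (240,250), the board at (350,235) and the jars at (267–318,155). I'm choosing the blue one.

```bash
cat > meas.py <<'E'
from h import *
def blue(im):
    hsv=cv2.cvtColor(im['pixels'],cv2.COLOR_RGB2HSV); return (hsv[...,0]>108)&(hsv[...,0]<128)&(hsv[...,1]>130)
def tote(im,W):
    m=blue(im)
    ok=m&(W[...,2]>0.155)&(W[...,2]<0.18)&(W[...,0]>.3)
    pts=W[ok]; rect=cv2.minAreaRect(pts[:,:2].astype(np.float32)*1000)
    return ok.sum(),np.nanmedian(pts[:,2]),rect,cv2.boxPoints(rect)
E
python3 - <<'E'
from meas import *
import pickle
im=pickle.load(open('top0.pkl','rb'));W=np.load('top0.npy')
print(tote(im,W))
ims=pickle.load(open('scene0.pkl','rb'));Ws=np.load('scene0.npy')
print(tote(ims,Ws))
z=W[...,2]; 
for (u,v) in [(300,190),(390,200),(350,280),(240,250),(150,300),(286,210),(290,240),(294,270)]: print(u,v,W[v,u].round(4))
# board
hsv=cv2.cvtColor(im['pixels'],cv2.COLOR_RGB2HSV)
m=(np.abs(z-0.036)<.006)&(hsv[...,1]<40)&(hsv[...,2]>150)
n,l,s,c=cv2.connectedComponentsWithStats(m.astype(np.uint8)); i=1+np.argmax(s[1:,4]); p=W[l==i]
rect=cv2.minAreaRect(p[:,:2].astype(np.float32)*1000);print('board',rect,cv2.boxPoints(rect),np.median(p[:,2]))
# tray walls
m=(np.abs(z-0.045)<.006)&(hsv[...,1]>=40)&(hsv[...,0]<30)
n,l,s,c=cv2.connectedComponentsWithStats(m.astype(np.uint8)); i=1+np.argmax(s[1:,4]); p=W[l==i]
rect=cv2.minAreaRect(p[:,:2].astype(np.float32)*1000);print('walls',rect,cv2.boxPoints(rect),np.median(p[:,2]))
c=im['pixels'][130:340,170:430,::-1]; cv2.imwrite('pics/crop0.png',cv2.resize(c,None,fx=3,fy=2.8,interpolation=cv2.INTER_CUBIC))
E
```

```text
(np.int64(743), np.float64(0.16664716215802888), ((520.22216796875, -57.560630798339844), (175.62892150878906, 113.9379653930664), 10.887405395507812), array([[ 423.22806 ,  -18.203436],
       [ 444.7486  , -130.09055 ],
       [ 617.2163  ,  -96.91782 ],
       [ 595.69574 ,   14.969284]], dtype=float32))
(np.int64(766), np.float64(0.1662954331319506), ((518.537353515625, -55.13512420654297), (183.3594207763672, 115.81451416015625), 10.806646347045898), array([[ 417.62622 ,  -15.444332],
       [ 439.34088 , -129.20494 ],
       [ 619.4485  ,  -94.82591 ],
       [ 597.7338  ,   18.934692]], dtype=float32))
300 190 [0.6242 0.0303 0.0342]
390 200 [ 0.6037 -0.2034  0.036 ]
350 280 [ 0.3947 -0.1024  0.0364]
240 250 [0.4672 0.183  0.0021]
150 300 [0.3316 0.4081 0.0017]
286 210 [0.5692 0.0644 0.0389]
290 240 [0.4923 0.0517 0.0351]
294 270 [0.4162 0.0389 0.0358]
board ((519.1547241210938, -85.68009948730469), (361.8359069824219, 295.152587890625), 10.865985870361328) [[ 313.66052    25.144985]
 [ 369.3004   -264.71576 ]
 [ 724.6489   -196.50519 ]
 [ 669.00903    93.35556 ]] 0.036908275191717355
walls ((467.4429931640625, 178.8059844970703), (361.4093933105469, 250.8759765625), 10.838679313659668) [[266.37405  268.02573 ]
 [313.5499    21.625237]
 [668.51196   89.58624 ]
 [621.33606  335.98672 ]] 0.04528373865785085
```

```bash
sleep 1
```

```text
(no output)
```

View pics/crop0.png

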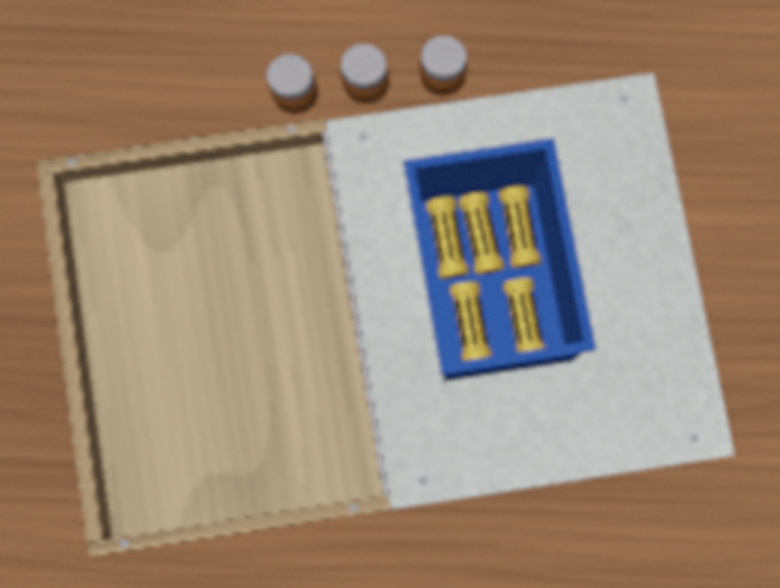

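```bash
cat > g.py <<'E'
from meas import *
from scipy.spatial.transform import Rotation as R
A=np.deg2rad(100.86); X=np.array([np.cos(A),np.sin(A),0]); Y=np.array([-np.sin(A),np.cos(A),0]); Z=np.array([0,0,1.]); O=np.array([.4915,.056,0])
def w(x,y,z): return O+x*X+y*Y+z*Z
def t(p): return np.array([(p-O)@X,(p-O)@Y,p[2]])
def quat(a,s=1,yaw=0):
    Xr=np.cos(yaw)*X+np.sin(yaw)*Y
    zt=np.sin(a)*Xr-np.cos(a)*Z; xt=s*(np.cos(a)*Xr+np.sin(a)*Z); return R.from_matrix(np.c_[xt,np.cross(zt,xt),zt]).as_quat()
def tcp(x,y,z,a,ov=.022,hw=.011):  # pose so that the front lower pad corner is at tray (x,y,z)
    return w(x,y,z)-np.array(ov*(np.sin(a)*X-np.cos(a)*Z)+hw*(np.cos(a)*X+np.sin(a)*Z))
E
python3 - <<'E'
from g import *
W=np.load('top0.npy')
for u,v in [(462,355),(480,330),(435,360),(508,265),(540,190),(630,220)]: print(u,v,W[v,u].round(3))
for a in (20,35,40):
  for s in (1,-1):
    for p in [(-.21,-.007,.30),(-.21,-.007,.066),(-.115,-.007,.066),(-.13,-.007,.145),(-.04,-.007,.195),(.06,-.007,.19),(.0,-.007,.3)]:
      q=r.inverse_kinematics(tcp(*p,np.deg2rad(a)),quat(np.deg2rad(a),s)); print(a,s,p,None if q is None else np.round(q,2))
E
```

```text
462 355 [ 0.213 -0.394  0.001]
480 330 [ 0.281 -0.406  0.094]
435 360 [ 0.2   -0.323  0.004]
508 265 [ 0.446 -0.52   0.003]
540 190 [ 0.602 -0.524  0.178]
630 220 [ 0.575 -0.859  0.006]
20 1 (-0.21, -0.007, 0.3) [-0.51  0.41  1.37  0.27  1.59 -0.72]
20 1 (-0.21, -0.007, 0.066) [-0.51  0.66  1.59  0.29  1.14 -0.85]
20 1 (-0.115, -0.007, 0.066) [-0.38  0.58  1.73  0.34  1.05 -0.77]
20 1 (-0.13, -0.007, 0.145) [-0.4   0.48  1.66  0.31  1.21 -0.73]
20 1 (-0.04, -0.007, 0.195) [-0.26  0.35  1.72  0.33  1.24 -0.58]
20 1 (0.06, -0.007, 0.19) [-0.08  0.31  1.79  0.37  1.16 -0.44]
20 1 (0.0, -0.007, 0.3) [-0.19  0.23  1.62  0.33  1.43 -0.45]
20 -1 (-0.21, -0.007, 0.3) [-0.51  0.41  1.37  0.27  1.59  2.42]
20 -1 (-0.21, -0.007, 0.066) [-0.51  0.66  1.59  0.29  1.14  2.29]
20 -1 (-0.115, -0.007, 0.066) [-0.38  0.58  1.73  0.34  1.05  2.37]
20 -1 (-0.13, -0.007, 0.145) [-0.4   0.48  1.66  0.31  1.21  2.41]
20 -1 (-0.04, -0.007, 0.195) [-0.26  0.35  1.72  0.33  1.24  2.56]
20 -1 (0.06, -0.007, 0.19) [-0.08  0.31  1.79  0.37  1.16  2.7 ]
20 -1 (0.0, -0.007, 0.3) [-0.19  0.23  1.62  0.33  1.43  2.6
[... 1136 characters left out ...]
, 0.145) [-0.52  0.63  1.57  0.51  1.46 -0.9 ]
40 1 (-0.04, -0.007, 0.195) [-0.4   0.48  1.67  0.57  1.44 -0.79]
40 1 (0.06, -0.007, 0.19) [-0.24  0.42  1.78  0.65  1.33 -0.72]
40 1 (0.0, -0.007, 0.3) [-0.34  0.33  1.62  0.59  1.59 -0.64]
40 -1 (-0.21, -0.007, 0.3) [-0.61  0.55  1.28  0.48  1.82  2.34]
40 -1 (-0.21, -0.007, 0.066) [-0.61  0.81  1.44  0.47  1.45  2.15]
40 -1 (-0.115, -0.007, 0.066) [-0.5   0.73  1.62  0.54  1.32  2.18]
40 -1 (-0.13, -0.007, 0.145) [-0.52  0.63  1.57  0.51  1.46  2.24]
40 -1 (-0.04, -0.007, 0.195) [-0.4   0.48  1.67  0.57  1.44  2.35]
40 -1 (0.06, -0.007, 0.19) [-0.24  0.42  1.78  0.65  1.33  2.43]
40 -1 (0.0, -0.007, 0.3) [-0.34  0.33  1.62  0.59  1.59  2.5 ]
```

```bash
python3 - <<'E'
from g import *
a=np.deg2rad(35); y=-.007
p=r.current_tool_pos(); r.set_joints
r.move_linear([p[0]+.05,p[1]+.05,.34],vel=.3)
r.move_to(tcp(-.205,y,.30,a),quat(a)); print(r.current_t())
r.move_linear(tcp(-.205,y,.066,a),vel=.2); print(r.current_t(),r.current_contact_force(),t(np.array(r.current_tool_pos())))
snap('scene','scene1.png'); snap('top','top1.png')
E
```

```text
2.4667
3.7833 [ 0.46490249  0.28492106 -0.06091521] [-0.22703687 -0.00742904  0.07874753]
```

View pics/scene1.png

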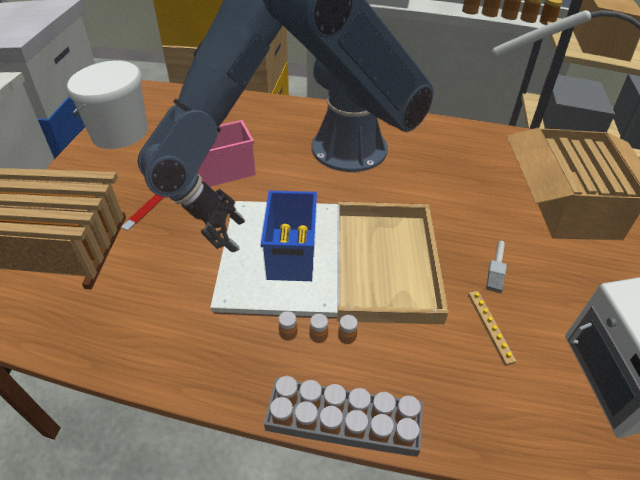

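View pics/top1.png

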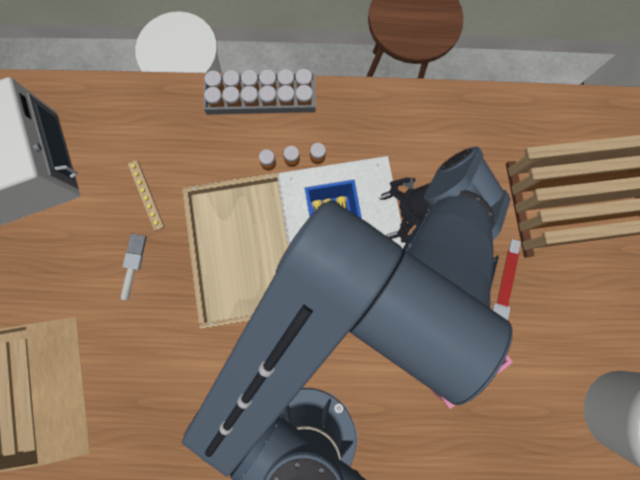

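The gripper is behind the tote at (220,225) in the scene view, about square to its back wall and clear of everything. Next comes the low push with force checks.

```bash
python3 - <<'E'
from g import *
a=np.deg2rad(35); y=-.007
log=[]
x=-.205; f0=np.array(r.current_contact_force()); T0=np.array(r.current_torque())
stop=False
while x<-.095:
    d=.008 if x<-.127 else .003
    x+=d; r.move_linear(tcp(x,y,.066,a),vel=.06)
    f=np.array(r.current_contact_force())-f0; fx=f@X
    print(round(x,3),np.round([fx,f@Y,f[2]],2),np.round(np.array(r.current_torque())-T0,2),round(r.current_t(),2))
    if x>-.13 and -fx>6: break
im=snap('top','top2.png'); print(tote(im,cloud(im))); im=snap('scene','scene2.png'); n,z,rc,b=tote(im,cloud(im)); print(n,z,rc,[t(np.r_[q/1000,0]).round(4)[:2] for q in b])
E
```

```text
-0.197 [ 0.72 -0.42 -0.05] [0.04 0.   0.01] 4.17
-0.189 [ 1.97 -1.    1.24] [ 0.08 -0.02 -0.05] 4.45
-0.181 [-0.29 -0.48 -0.48] [ 0.03  0.03 -0.04] 4.73
-0.173 [ 0.3  -0.56  0.47] [0.04 0.01 0.02] 5.02
-0.165 [ 0.73 -0.85 -0.3 ] [ 0.    0.03 -0.09] 5.3
-0.157 [ 0.6  -0.47  0.65] [ 0.01  0.01 -0.  ] 5.58
-0.149 [-0.04 -0.88 -0.49] [ 0.03 -0.01  0.04] 5.87
-0.141 [ 0.41 -0.08  0.92] [ 0.04  0.03 -0.01] 6.15
-0.133 [0.23 0.   0.48] [ 0.02 -0.01  0.02] 6.43
-0.125 [ 0.75 -0.74  0.19] [ 0.03  0.04 -0.03] 6.72
-0.122 [ 0.86 -0.67 -0.36] [ 0.04  0.04 -0.01] 6.97
-0.119 [ 0.59 -0.15 -0.22] [ 0.05 -0.04  0.01] 7.22
-0.116 [ 0.25 -1.43 -0.14] [ 0.02 -0.01  0.01] 7.47
-0.113 [ 0.95 -0.04  0.01] [-0.    0.    0.02] 7.72
-0.11 [ 0.57 -0.15  0.03] [ 0.01 -0.08 -0.05] 7.97
-0.107 [ 1.15 -0.74  0.72] [ 0.07 -0.01 -0.03] 8.22
-0.104 [ 0.41 -1.18 -0.06] [ 0.07 -0.02  0.03] 8.47
-0.101 [ 0.48 -0.38 -0.85] [ 0.03  0.03 -0.06] 8.72
-0.098 [ 0.21 -0.76 -0.09] [ 0.05 -0.02 -0.04] 8.97
-0.095 [ 0.62 -0.33  0.49] [ 0.04 -0.05 -0.07] 9.22
(np.int64(474), np.float64(0.16666436229704418), ((514.064453125, -10.089469909667969), (170.83364868164062, 115.33942413330078), 10.691487312316895), array([[419.43152 ,  30.732534],
       [440.82935 , -82.60464 ],
       [608.6974  , -50.911476],
       [587.29956 ,  62.425697]], dtype=float32))
815 0.16615736408004433 ((511.7044677734375, -8.281723022460938), (179.65939331054688, 116.97356414794922), 10.45063591003418) [array([-0.0078,  0.0817]), array([-0.1248,  0.0825]), array([-0.1261, -0.0971]), array([-0.0091, -0.098 ])]
```

```bash
sleep 1
```

```text
(no output)
```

View pics/scene2.png

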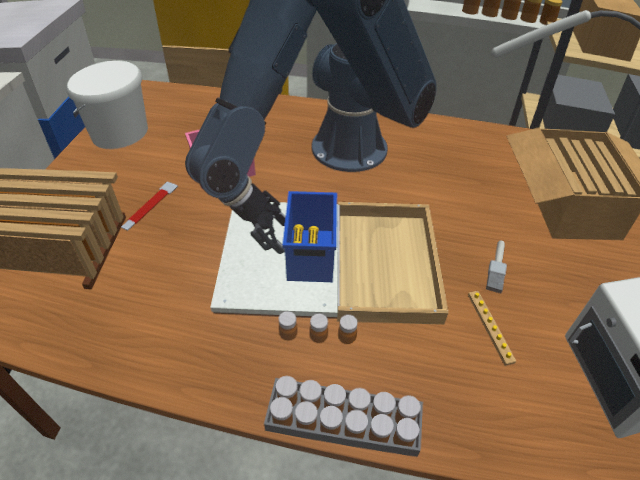

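View pics/top2.png

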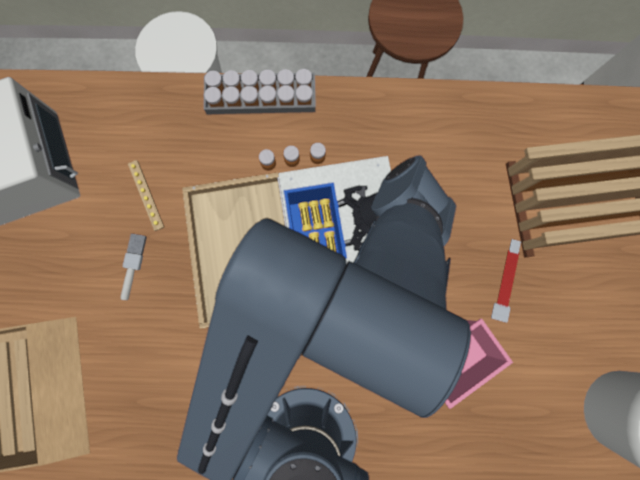

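```bash
python3 -c "
import cv2
a=cv2.imread('pics/scene2.png')[170:300,220:360];b=cv2.imread('pics/top2.png')[165:265,270:400]
cv2.imwrite('pics/c2.png',cv2.resize(a,None,fx=4,fy=4,interpolation=3));cv2.imwrite('pics/c2b.png',cv2.resize(b,None,fx=5,fy=5,interpolation=3))"
```

```text
(no output)
```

View pics/c2.png

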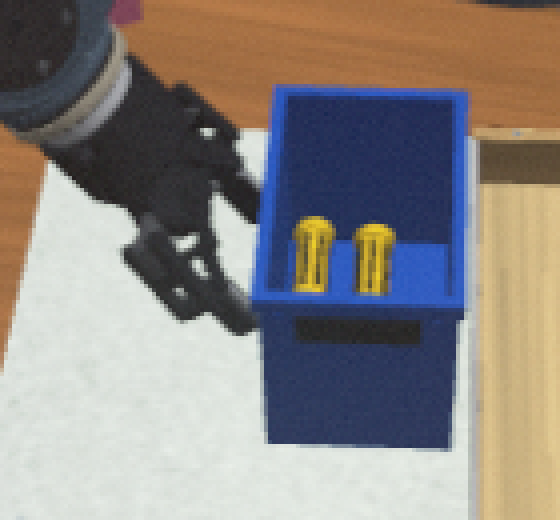

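View pics/c2b.png

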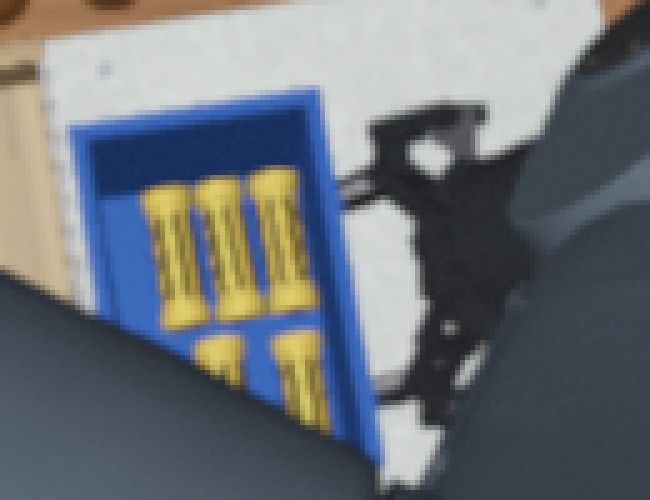

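The tote slid square (yaw 10.5–10.7° against the tray's 10.86°). The crop shows the fingertips on the back wall and a gap of about 12 mm left to the stop at (470,300). I'll push on until the force rises.

```bash
cat >> g.py <<'E'
def force(n=6):
    v=[]
    for _ in range(n): v.append(r.current_contact_force()); r.sleep(.01)
    v=np.mean(v,0); return np.round([v@X,v@Y,v[2]],2)
E
python3 - <<'E'
from g import *
a=np.deg2rad(35); y=-.007
x=-.095; print(force())
while x<-.076:
    x+=.0025; r.move_linear(tcp(x,y,.066,a),vel=.05)
    f=force(); print(round(x,4),f,t(np.array(r.current_tool_pos())).round(4),round(r.current_t(),2))
    if f[0]<-3.2: break
for n in ('top','scene'):
    im=snap(n,n+'3.png'); k,z,rc,b=tote(im,cloud(im)); print(k,z,rc[2],[t(np.r_[q/1000,0]).round(4)[:2] for q in b])
    if n=='scene': cv2.imwrite('pics/c3.png',cv2.resize(im['pixels'][170:300,220:360,::-1],None,fx=4,fy=4,interpolation=3))
E
```

```text
[ 0.25 -0.27 -0.02]
-0.0925 [-0.24  0.01 -0.02] [-0.114  -0.007   0.0777] 9.67
-0.09 [ 0.   -0.17 -0.1 ] [-0.1115 -0.007   0.0777] 9.97
-0.0875 [0.28 0.05 0.13] [-0.1089 -0.007   0.0777] 10.27
-0.085 [ 0.3   0.19 -0.09] [-0.1065 -0.0069  0.0777] 10.57
-0.0825 [-1.64 -0.38 -0.39] [-0.1042 -0.0071  0.0777] 10.87
-0.08 [-14.23   3.68   5.59] [-0.1035 -0.0073  0.0781] 11.17
502 0.16662953549605292 10.84518051147461 [array([0.0012, 0.0783]), array([-0.1137,  0.0783]), array([-0.1137, -0.0959]), array([ 0.0012, -0.0959])]
858 0.1664989338574831 10.744641304016113 [array([0.0042, 0.0832]), array([-0.1125,  0.0835]), array([-0.1128, -0.0977]), array([ 0.0038, -0.098 ])]
```

```bash
sleep 1
```

```text
(no output)
```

View pics/c3.png

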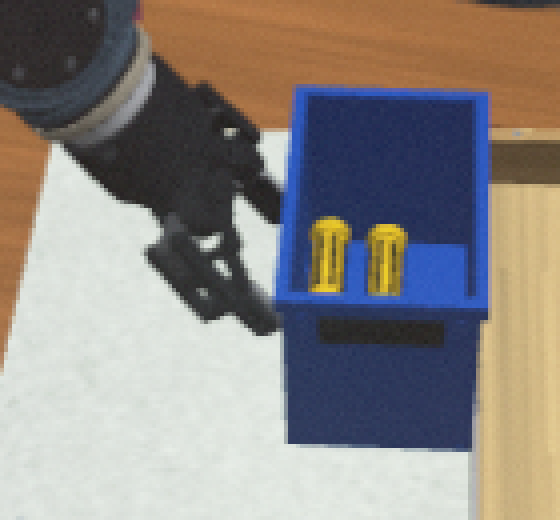

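The crop shows the tote against the stop, front flange just over it. Yaw is 10.75–10.85°, so it is square, and the force is about 14 N, so it is blocked. The contact came about 20 mm earlier than nominal, so I'll check the finger geometry in depth before tipping.

```bash
python3 - <<'E'
from g import *
im=optics.get_image('scene'); W=cloud(im); TW=(W-O)@np.c_[X,Y,Z]
dark=im['pixels'].max(-1)<70
tp=np.array(r.current_tool_pos()); Rm=R.from_quat(r.current_ee_rot()).as_matrix()
L=(W-tp)@Rm
m=dark&(np.abs(L)<.12).all(-1)&(TW[...,0]<-.112)
print(t(tp),m.sum())
v,u=np.where(m)
P=np.c_[u,v,(TW[m]*1000).round(),(L[m]*1000).round()]
# points by tool z: extents
for lo in range(-100,40,10):
    s=P[(P[:,7]>=lo)&(P[:,7]<lo+10)]
    if len(s): print(lo,len(s),'toolx',np.percentile(s[:,5],[2,98]),'tooly',np.percentile(s[:,6],[2,98]),'trayx max',s[:,2].max(),'trayz',np.percentile(s[:,4],[5,95]))
for q in P[np.argsort(-P[:,2])][:15]: print(q.astype(int))
E
```

```text
[-0.10354953 -0.00729747  0.07812935] 789
-100 130 toolx [-6.84 19.  ] tooly [-67.68  72.  ] trayx max -139.0 trayz [153.   168.55]
-90 103 toolx [-8. 18.] tooly [-71.  73.] trayx max -137.0 trayz [143. 160.]
-80 106 toolx [-7.  14.9] tooly [-69.8  74. ] trayx max -132.0 trayz [138. 150.]
-70 40 toolx [-6.44 14.22] tooly [-66.66  61.2 ] trayx max -130.0 trayz [127.95 143.  ]
-60 48 toolx [-6.18 10.12] tooly [-46.    58.06] trayx max -125.0 trayz [119. 131.]
-50 39 toolx [-7. 10.] tooly [-45.72  58.  ] trayx max -120.0 trayz [111. 123.]
-40 35 toolx [-6.  9.] tooly [-45.    56.32] trayx max -116.0 trayz [103.7 114. ]
-30 7 toolx [-6.88  2.64] tooly [-46.64  52.76] trayx max -116.0 trayz [ 96.  102.7]
[ 288  252 -116  -58  102    3   51  -27]
[ 288  251 -116  -61  109    8   54  -32]
[ 288  250 -116  -61  112    9   53  -35]
[ 287  252 -118  -61  106    4   54  -31]
[ 287  251 -118  -62  109    6   54  -34]
[ 287  250 -118  -61  112    8   54  -36]
[ 287  249 -118  -60  114    9   53  -38]
[ 286  251 -120  -62  109    4   55  -35]
[ 289  220 -120   35  114    7  -43  -39]
[ 286  249 -120  -61  115    7   53  -40]
[ 286  248 -120  -59  116    8   52  -41]
[ 289  218 -120   37  119   10  -44  -44]
[ 289  219 -121   37  116    8  -45  -41]
[ 289  222 -121   35  108    3  -43  -34]
[ 289  221 -121   38  108    3  -45  -35]
```

```bash
python3 - <<'E'
from g import *
a=np.deg2rad(35); b=np.deg2rad(20); y=-.007
r.move_linear(tcp(-.13,y,.066,a),vel=.2)
r.move_linear(tcp(-.15,y,.15,b),rot=quat(b),vel=.2); print(r.current_t(),force())
tp=np.array(r.current_tool_pos()); Rm=R.from_quat(r.current_ee_rot()).as_matrix(); print(t(tp))
for n in ('scene','top'):
    im=snap(n,n+'4.png'); W=cloud(im); TW=(W-O)@np.c_[X,Y,Z]; L=(W-tp)@Rm
    dark=im['pixels'].max(-1)<70
    m=dark&(np.abs(L)<.12).all(-1)&(TW[...,2]>.06)&(TW[...,0]<-.12)
    P=np.c_[TW[m],L[m]]*1000
    for lo in range(-60,40,10):
        s=P[(P[:,5]>=lo)&(P[:,5]<lo+10)]
        if len(s): print(n,lo,len(s),'toolx',np.percentile(s[:,3],[2,98]).round(),'tooly',np.percentile(s[:,4],[2,98]).round(),'trayx',s[:,0].max().round(),'trayz',np.percentile(s[:,2],[5,95]).round())
    k,z,rc,bb=tote(im,W); print(k,z,rc[2],[t(np.r_[q/1000,0]).round(4)[:2] for q in bb])
    if n=='scene': cv2.imwrite('pics/c4.png',cv2.resize(im['pixels'][150:300,200:360,::-1],None,fx=4,fy=4,interpolation=3))
E
```

```text
12.3167 [ 0.12  0.04 -0.2 ]
[-0.16696081 -0.0064424   0.16588949]
scene -60 44 toolx [-8. 10.] tooly [-47.  56.] trayx -175.0 trayz [211. 223.]
scene -50 50 toolx [-6. 11.] tooly [-46.  57.] trayx -171.0 trayz [204. 215.]
scene -40 45 toolx [-6. 12.] tooly [-45.  57.] trayx -167.0 trayz [195. 205.]
scene -30 19 toolx [-7. 10.] tooly [-47.  53.] trayx -167.0 trayz [190. 196.]
783 0.1665606328940874 10.780627250671387 [array([0.0041, 0.083 ]), array([-0.1113,  0.0832]), array([-0.1116, -0.0988]), array([ 0.0038, -0.0989])]
top -60 5 toolx [0. 8.] tooly [45. 45.] trayx -177.0 trayz [214. 222.]
top -50 4 toolx [-0.  9.] tooly [45. 45.] trayx -174.0 trayz [204. 212.]
top -40 8 toolx [-6.  7.] tooly [45. 46.] trayx -172.0 trayz [194. 203.]
722 0.16626069001184873 10.881331443786621 [array([0.0006, 0.0797]), array([-0.1128,  0.0797]), array([-0.1128, -0.0964]), array([ 0.0007, -0.0964])]
```

```bash
sleep 1
```

```text
(no output)
```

View pics/c4.png

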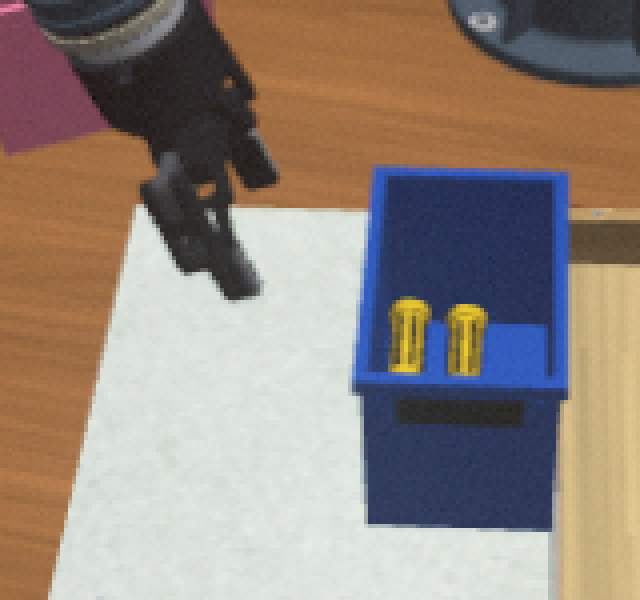

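```bash
python3 - <<'E'
from g import *
tp=np.array(r.current_tool_pos()); Rm=R.from_quat(r.current_ee_rot()).as_matrix()
im=optics.get_image('scene'); W=cloud(im); L=(W-tp)@Rm; TW=(W-O)@np.c_[X,Y,Z]
for v in range(214,228):
    print(v,[(u,*(L[v,u]*1000).round().astype(int),int(TW[v,u,2]*1000)) for u in (254,258,260,262,264)])
E
```

```text
214 [(254, np.int64(13), np.int64(73), np.int64(-77), 242), (258, np.int64(7), np.int64(46), np.int64(-52), 216), (260, np.int64(12), np.int64(48), np.int64(-52), 218), (262, np.int64(-78), np.int64(-140), np.int64(109), 36), (264, np.int64(-73), np.int64(-140), np.int64(110), 37)]
215 [(254, np.int64(13), np.int64(74), np.int64(-76), 240), (258, np.int64(9), np.int64(53), np.int64(-55), 219), (260, np.int64(11), np.int64(48), np.int64(-49), 215), (262, np.int64(13), np.int64(44), np.int64(-45), 211), (264, np.int64(-70), np.int64(-131), np.int64(106), 42)]
216 [(254, np.int64(11), np.int64(73), np.int64(-72), 236), (258, np.int64(9), np.int64(55), np.int64(-54), 219), (260, np.int64(10), np.int64(48), np.int64(-46), 212), (262, np.int64(10), np.int64(40), np.int64(-39), 205), (264, np.int64(-72), np.int64(-132), np.int64(111), 36)]
217 [(254, np.int64(0), np.int64(55), np.int64(-54), 215), (258, np.int64(8), np.int64(54), np.int64(-51), 215), (260, np.int64(8), np.int64(47), np.int64(-43), 208), (262, np.int64(11), np.int64(43), np.int64(-39), 205), (264, np.int64(-71), np.int64(-12
[... 861 characters left out ...]

221 [(254, np.int64(-95), np.int64(-112), np.int64(102), 37), (258, np.int64(2), np.int64(53), np.int64(-38), 201), (260, np.int64(7), np.int64(54), np.int64(-38), 203), (262, np.int64(7), np.int64(47), np.int64(-30), 196), (264, np.int64(11), np.int64(46), np.int64(-28), 195)]
222 [(254, np.int64(-92), np.int64(-102), np.int64(97), 42), (258, np.int64(1), np.int64(53), np.int64(-36), 199), (260, np.int64(6), np.int64(56), np.int64(-36), 201), (262, np.int64(6), np.int64(48), np.int64(-28), 194), (264, np.int64(12), np.int64(50), np.int64(-29), 196)]<stdin>:5: RuntimeWarning: invalid value encountered in cast
Traceback (most recent call last):
ValueError: cannot convert float NaN to integer
```

The depth puts the open fingertips at tool z ≈ −25 mm, ±11 mm wide, which explains the early contact (−0.1035 − 0.014 + 0.009 ≈ −0.109). The tote is still square to the stop. Next I tip it along the arc about the stop.

```bash
python3 - <<'E'
from g import *
b=np.deg2rad(20); y=-.007; ov=-.025
def pt(th,h=.110,adv=.002):
    c,s=np.cos(th),np.sin(th); x=-.110*c+(h-.008)*s; z=.044+.110*s+(h-.008)*c
    return x+adv*c,z-adv*s
r.move_linear(tcp(-.130,y,.146,b,ov),vel=.2)
print(force(3))
for d in range(0,31,5):
    x,z=pt(np.deg2rad(d)); r.move_linear(tcp(x,y,z,b,ov),vel=.05)
    f=force(3); print(d,f,round(r.current_t(),2))
    if np.linalg.norm(f)>15: break
for n in ('top','scene'):
    im=snap(n,n+'5.png')
cv2.imwrite('pics/c5.png',cv2.resize(im['pixels'][130:310,200:460,::-1],None,fx=3,fy=3,interpolation=3))
E
```

```text
[-0.27 -0.05  0.19]
0 [-3.68  0.39  0.97] 13.61
5 [-3.57  0.05  1.92] 14.04
10 [-3.68 -0.57  2.85] 14.47
15 [-3.72 -0.14  2.94] 14.91
20 [-2.98 -1.16  2.24] 15.34
25 [-1.48 -0.34  0.88] 15.78
30 [-0.75  0.16  0.94] 16.21
```

```bash
sleep 1
```

```text
(no output)
```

View pics/c5.png

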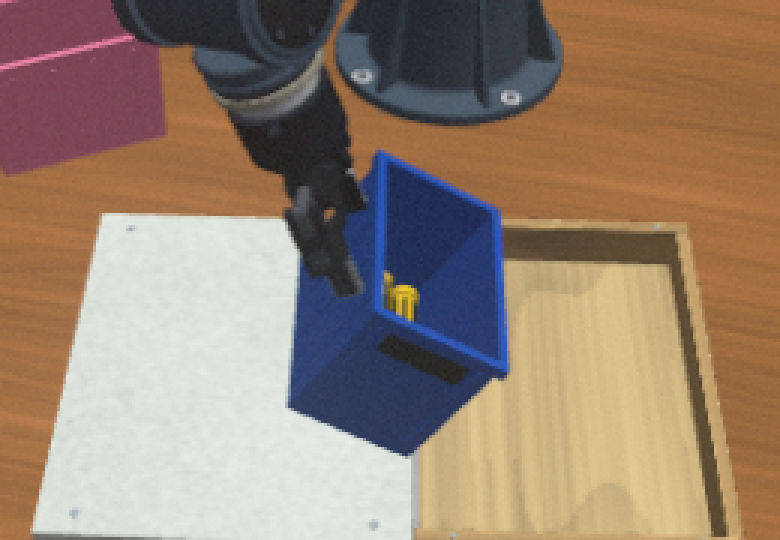

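The tote is tilted about 30° over the stop, front corner at (405,455), fingers on the back wall at (345,285). Forces match the prediction (3–4 N), so I continue.

```bash
python3 - <<'E'
from g import *
b=np.deg2rad(20); y=-.007; ov=-.025
def pt(th,h=.110,adv=.002):
    c,s=np.cos(th),np.sin(th); x=-.110*c+(h-.008)*s; z=.044+.110*s+(h-.008)*c
    return x+adv*c,z-adv*s
for d in range(34,71,4):
    x,z=pt(np.deg2rad(d)); r.move_linear(tcp(x,y,z,b,ov),vel=.05)
    f=force(2); print(d,f,round(r.current_t(),2))
    if np.linalg.norm(f)>15: break
r.sleep(.5)
for n in ('top','scene'):
    im=snap(n,n+'6.png')
cv2.imwrite('pics/c6.png',cv2.resize(im['pixels'][130:330,200:460,::-1],None,fx=3,fy=3,interpolation=3))
E
```

```text
34 [-0.57  0.29  0.01] 16.68
38 [-0.78 -0.02  0.06] 17.06
42 [-0.47  0.5   0.38] 17.43
46 [-0.5   0.31 -0.46] 17.81
50 [-0.28 -0.31  0.12] 18.18
54 [-0.57 -0.28  0.36] 18.56
58 [-0.28 -0.36  0.17] 18.93
62 [-0.12 -0.03 -0.32] 19.31
66 [ 0.3  -0.24 -0.33] 19.68
70 [-0.13 -0.09  0.33] 20.06
```

```bash
sleep 1
```

```text
(no output)
```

View pics/c6.png

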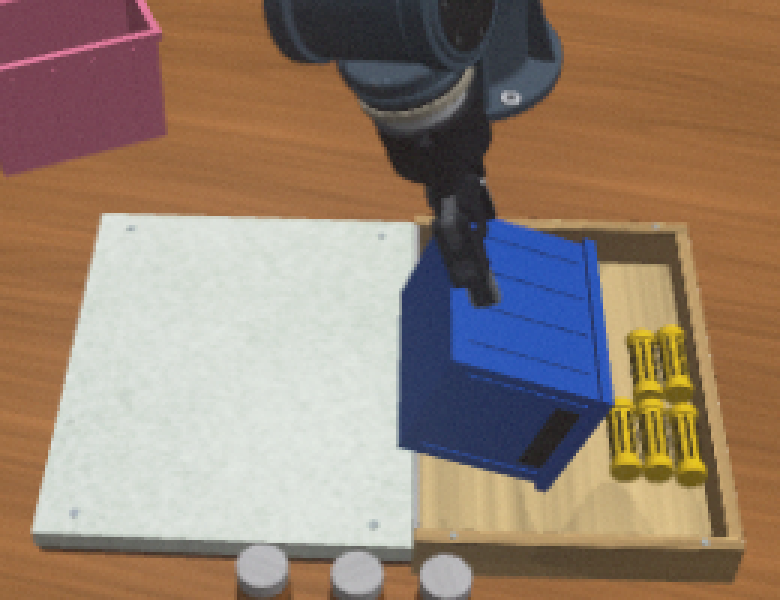

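All five cages lie in the tray at (610–705, 330–480), and the tote lies across the stop with its mouth sloping down. I'll retreat straight up and check.

```bash
python3 - <<'E'
from g import *
p=np.array(r.current_tool_pos()); r.move_linear(p+np.array([0,0,.12]),vel=.2)
p=p+[0,0,.12]; r.move_linear(p-.2*X,vel=.3)
r.sleep(.3); print(r.current_t(),force())
for n in ('scene','top'):
    im=snap(n,n+'7.png'); W=cloud(im); TW=(W-O)@np.c_[X,Y,Z]
    m=blue(im)&(W[...,0]>.3); P=TW[m]; P=P[~np.isnan(P).any(1)]; print(n,'tote ext',np.percentile(P,[1,99],axis=0).round(3))
    hsv=cv2.cvtColor(im['pixels'],cv2.COLOR_RGB2HSV); ym=(np.abs(hsv[...,0].astype(int)-25)<6)&(hsv[...,1]>180)&(hsv[...,2]>120)
    k,l,s,c=cv2.connectedComponentsWithStats(ym.astype(np.uint8))
    for i in range(1,k):
        if s[i,4]>15: print(s[i,4],c[i].round(),np.nanmedian(TW[l==i],0).round(3))
E
```

```text
22.525 [-0.06 -0.05 -0.14]
scene tote ext [[-0.006 -0.096  0.032]
 [ 0.146  0.074  0.155]]
128 [280.  82.] [-0.285  1.459 -0.284]
247 [419. 250.] [0.215 0.032 0.027]
264 [413. 274.] [ 0.192 -0.051  0.027]
148 [429. 276.] [ 0.225 -0.055  0.027]
16 [509. 354.] [ 0.379 -0.266  0.022]
top tote ext [[-0.009 -0.09   0.061]
 [ 0.142  0.076  0.155]]
```

```bash
sleep 1
```

```text
(no output)
```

View pics/scene7.png

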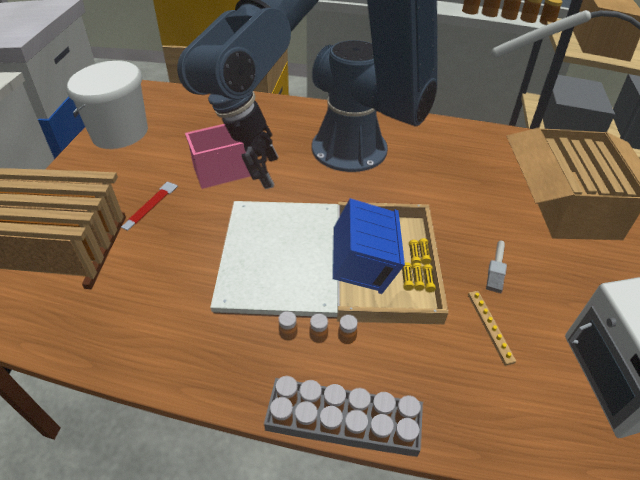

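View pics/top7.png

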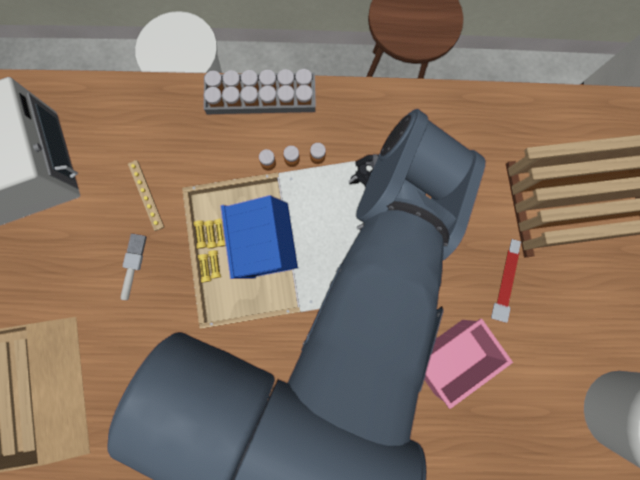

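The top view shows five cages at (198–222, 225–275) in the tray. The tote lies across the stop from x = −9 to +146 mm. Jars, brush, bar, tool and the pink tote are where they were, and the robot is clear.

```bash
python3 -c "
from cell import r
r.hand_in(); print(r.current_t())"
```

```text
the job is handed in; nothing more can be done
the job is handed in; nothing more can be done
```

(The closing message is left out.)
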